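Ring for the next pupil and hold the block clamp open

TASK

The next pupil is to take the lino block out of the wooden jig. Ring the desk bell: press its plunger right down to its stop and let it come up again; then swing the jig's sprung clamp arm by its upright grip, away from the block and against its spring, all the way round to its stop. Finish while still holding the arm against the stop with the fingers, do not let it spring back, and leave the block and everything else where they lie.

Things in the scene. Friction and masses are not known exactly. Their poses are not given: they have to be found in the camera images.
- jig: Plywood jig fixed on the table, place and yaw vary: board 240 (x) x 220 (y) x 15 mm, 10 mm high wooden fences along its +x and +y edges forming the corner where the lino block lies. Pivot at (0, -75) mm, 42 mm across, top 67 mm above the table; steel stop post at (-69, -54) mm, 12 mm thick, top 40 mm above the table. Origin: centre of the board's underside; z up.
- clamp_pivot (a point): Point on the clamp arm's upright pivot axis, 92 mm above the table, as high as clamp_grip (the pivot itself ends 67 mm above the table). Its axes are the jig's.
- clamp_grip (a point): Centre of the top of the upright black grip at the clamp arm's free end, 92 mm above the table, 120 mm from the pivot axis. The grip is a round rod 16 mm thick, standing from 38 to 92 mm above the table; it turns with the arm. Below it the arm is two aluminium plates 18 mm wide with 24 mm rubber rollers between, upper face 32 mm above the table.
- clamp (a joint): Clamp arm's angle about its upright pivot, rad. 0: at rest, pointing along the jig's +y, rollers 2 mm from the block's -x side. Grows counter-clockwise seen from above, the grip going towards the jig's -x; stop at 1.05. A spring drives it back to 0: about 2 N at the grip to start it, 5 N to hold it at the stop; let go, it springs back.
- plunger_top (a point): Centre of the top of the desk bell's plunger, 67 mm above the table when it is up: a steel button 20 mm across and 6 mm thick over a steel dome 80 mm across whose top is 49 mm above the table, on a round black base 84 mm across. The bell is fixed on the table, to the left or to the right of the jig.
- bell_plunger (a joint): How far the bell's plunger is pressed down, m: 0 up, 0.010 at its stop. A spring lifts it again; it takes 4.5 N to hold it at the stop.
- block: Lino block 90 (x) x 68 (y) x 13 mm with a carved picture on top, lying loose on the jig's board in the corner of the fences. Origin at the centre of its underside.
- baren: Bystander: round wooden rubbing pad 94 mm across, 42 mm high with a bow handle, loose on the table on the other side of the jig from the bell (a like one lies farther back). Origin at the centre of its underside.
- stamp: Bystander: wooden hand stamp 34 x 34 x 57 mm, standing loose on the table beyond the jig, at the left (a like one stands farther back). Origin at the centre of its underside.
- gouge: Bystander: lino gouge 108 x 26 x 26 mm with a wooden mushroom handle, lying loose on the table beyond the jig, at the right. Origin at the centre of its underside.
Mind the look-alikes: they are no part of the job. What is shaped like the part that bears plunger_top but blue is not meant.

How it is judged:
On the way, in this order (a step that is already met when the one before it is completed fails the run):
1. the bell's plunger is pressed down to its stop (value of joint bell_plunger above 0.0085 m), for 0.05 s.
2. the plunger has come up again (value of joint bell_plunger below 0.0015 m), for 0.1 s.
3. the fingers hold the clamp arm at its stop (value of joint clamp above 1 rad and contact force between the fingers and clamp above 1.5 N), for 0.3 s.
At the end, for the whole second after the job is handed in: Fingers hold the clamp arm within 0.05 rad of its stop (joint over 1.0) with more than 1.5 N through the last second; bell plunger up within 1.5 mm; lino block within 12 mm, pad, stamp (upright within 0.3 rad) and gouge within 30 mm of where they were (all of step 3 and value of joint bell_plunger below 0.0015 m and distance of block from where it was at the start of the episode below 0.012 m and distance of each of baren, stamp, gouge from where it was at the start of the episode below 0.03 m and angle between stamp's own z axis and vertical below 0.3 rad); the arm keeps its last pose, push and grip.
It fails at once if the lino block is knocked out of its corner (distance of block from where it was at the start of the episode above 0.02 m).
It fails at once if the rubbing pad, the stamp or the gouge is knocked away (distance of any of baren, stamp, gouge from where it was at the start of the episode above 0.05 m).
It fails at once if the clamp arm is let go and springs back fast (over 3 rad/s) (velocity of joint clamp below -3 rad/s).
It also fails if it takes over 48 s, if anything falls off the work surface, if the arm or the gripper's body presses on something with over 40 N, if the wrist force passes 120 N, or if a joint passes its speed limit or range.

ROBOT

A 6-joint arm with a two-finger parallel gripper is mounted at the origin on a cart in front of the work surface, level with it; the furniture and walls round the work are solid. World frame = base frame: x ahead of the robot, y to its left, z up, the work surface at z = 0. Lengths are in m, angles in rad, forces in N, time in s.
With the tool pointing down it reaches from about 0.25 to 0.775 m from the base axis. Payload 4 kg.
Tool frame: the origin (TCP) lies midway between the tips of the shut fingers; the grasp point (between the pads) lies 19 mm behind it; z points along the fingers, x is the direction in which the jaws open and shut, and the axes are right-handed (so a half turn about z gives the same grasp; the last joint's range is limited). The gripper opens to 85 mm and grips with 20 to 120 N. Pads are 22 mm wide; open, the fingers measure 114 mm over their backs; the gripper's body (76 mm by 85 mm) begins 54 mm behind the grasp point. The pads swing forward as they close: fully open they stand 13 mm farther back than shut.
Start: joints at [1.042, 0.087, 1.371, -0, 1.684, -0.103], TCP at [0.227, 0.501, 0.231] pointing down, gripper open.
Joint ranges: [-3.1, 3.1], [-0.76, 2.03], [0.27, 2.55], [-1.08, 4.22], [0.17, 2.65], [-2.57, 2.57]. Speed limits (rad/s): [2.79, 2.79, 3.14, 3.14, 3.14, 3.14].

INTERFACE

Orientations are given as a rotation vector (axis times angle).
In Python, from station import telemetry, eyes, r gives the robot as it stands.
- The arm moves only by the tool jog_arm, never from a script. Its argument "commands" is a list of rows, each an object with "offset": the shift along the tool's x, y, z in m, a list of three; "turn": the turn about the tool's z in rad. In form: [{"offset": [x, y, z], "turn": turn}, ...]. A call has exactly 5 rows; each row is the pose to reach, as a shift and turn from the pose measured when the call began, along the tool's axes at that moment; what a row does not reach only later rows make up. A row lasts 1/8 s, in which the tool goes at most 62.5 mm and 10.7 degrees, less where a joint would pass 70% of its speed; a pose out of reach is approached as far as the arm can. A call with a gripper value outside its range is refused whole. "jaw" is the gripper's target within -1 to 1 (fully open at 1, half-way at 0, shut at -1), set as the call begins (left out, the last holds). The fingers move at their own pace and stop on an object; "grip_force" is the grip in N (left out, the last holds). Time passes only in rows, so rows that repeat a pose let the fingers close, or fill a call up. It gives the time, the measured TCP pose, the force and the opening at its end, in the units of the state.
- telemetry.observe(): the state, without advancing time (a new reading comes with each control period).
- eyes.camera(name): name is "side" or "top" or "wrist"; returns a dict with "img" (400x640x3 uint8, red, green, blue), "z_map" (400x640 float32, m along the optical axis (not along the pixel's ray), 0 where there is no reading), "K" (3x3 intrinsics, pixels), "extrinsics" (4x4, takes a point from world to camera coordinates); the wrist camera has in their place "hand_eye" (4x4, takes a point from camera to tool coordinates, whose origin is the TCP and whose axes are the tool frame's). Camera axes: x right, y up, looking along -z (the intrinsics and any distortion apply to the point x, -y, -z); pixel columns grow to the right and rows downward; lengths in m; the calibration is good to about 2 mm. A picture is of the moment at which its call begins: read the wrist's pose just before it.
- r.hand_in(): hands the job in, once; it reports no verdict.
The state is a dict: "time": time; "joints": joint angles; "qd": joint speeds; "tau": joint torques, N m; "position": TCP position; "orientation": TCP orientation; "force": force on the tool from outside, world axes, zero at the start; "moment": the same for the moment, N m; "width": finger opening in m.
Only numpy, scipy, OpenCV 4.12 (cv2) and the standard library are available. Lean on these libraries where they do the work, as an engineer would, in place of code of your own. Each camera call takes 0.05 s, during which the arm holds its last target.

## Working session

There is one attempt and no reset: what is moved stays moved. The work goes in short steps, Python scripts to look and compute and a tool call to move; the robot and the scene stay as the last step left them, time stands still between calls to the robot, and variables do not carry over. Pictures are saved under pics/ and viewed, and the job is handed in when it is done.

Besides the shell and the picture viewer there is one more tool, called after "Call:" as name(argument=value, ...) on one line, values as JSON. jog_arm: Moves the arm, as the interface text tells. Its arguments: {"type":"object","properties":{"commands":{"type":"array","items":{"type":"object","properties":{"offset":{"type":"array","items":{"type":"number"}},"turn":{"type":"number"}}}},"jaw":{"type":"number"},"grip_force":{"type":"number"}},"required":["commands"]}

```bash
ls; mkdir -p pics; python3 - <<'E'
from station import telemetry, eyes, r
import cv2,numpy as np
s=telemetry.observe();print({k:np.round(v,4).tolist() for k,v in s.items()})
for n in ["side","top"]:
    c=eyes.camera(n);cv2.imwrite(f"pics/{n}0.png",c["img"][:,:,::-1]);np.savez(f"{n}0.npz",**{k:v for k,v in c.items()})
    print(n,c["K"].tolist(),np.round(c["extrinsics"],3).tolist(),[k for k in c])
E
```

```text
pics
{'time': 0.0, 'joints': [1.0419, 0.088, 1.3723, -0.0, 1.6836, -0.1031], 'qd': [0.0011, -0.0004, 0.0002, 0.0, 0.0003, 0.0013], 'tau': [-0.0002, -35.1866, -31.3271, -0.0001, 0.0107, 0.0], 'position': [0.2269, 0.5004, 0.2301], 'orientation': [2.6398, 1.7013, -0.0033], 'force': [-0.0087, -0.8124, -0.1399], 'moment': [-0.0004, 0.0118, -0.0526], 'width': 0.085}
side [[394.61174437554985, 0.0, 323.4231480726133], [0.0, 394.61174437554985, 199.87007593066966], [0.0, 0.0, 1.0]] [[0.935, -0.355, -0.007, -0.577], [0.229, 0.588, 0.776, -0.185], [-0.272, -0.727, 0.631, -0.926], [0.0, 0.0, 0.0, 1.0]] ['img', 'z_map', 'K', 'extrinsics']
top [[376.66049685562695, 0.0, 321.4376766628347], [0.0, 376.66049685562695, 198.30492555461396], [0.0, 0.0, 1.0]] [[-0.009, -1.0, -0.03, 0.002], [0.984, -0.014, 0.177, -0.597], [-0.178, -0.028, 0.984, -1.031], [0.0, 0.0, 0.0, 1.0]] ['img', 'z_map', 'K', 'extrinsics']
```

View pics/top0.png

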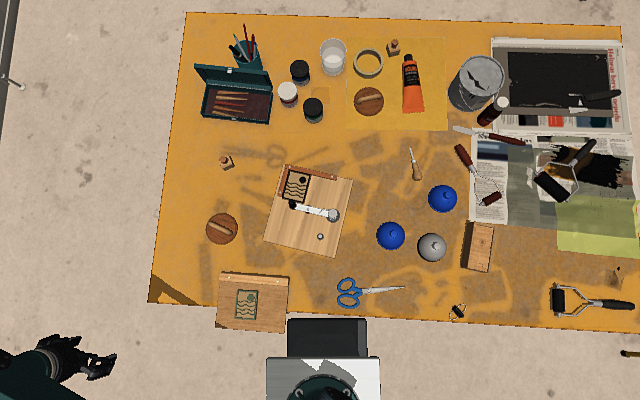

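View pics/side0.png

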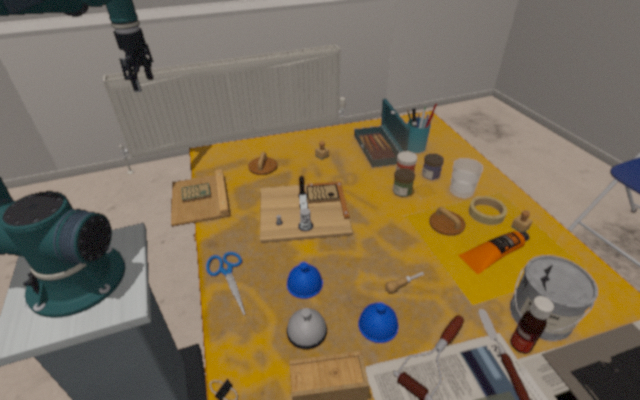

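```bash
cat > h.py <<'E'
import numpy as np,cv2
def bp(c,u,v,d=None,z=None):
    K=c["K"];T=np.linalg.inv(c["extrinsics"])
    ray=np.array([(u-K[0,2])/K[0,0],-(v-K[1,2])/K[1,1],-1.])
    o=T[:3,3];rd=T[:3,:3]@ray
    if z is not None: d=(z-o[2])/rd[2]
    return o+d*rd
def cloud(c):
    K=c["K"];T=np.linalg.inv(c["extrinsics"]);z=c["z_map"]
    v,u=np.mgrid[:z.shape[0],:z.shape[1]]
    p=np.stack([(u-K[0,2])/K[0,0]*z,-(v-K[1,2])/K[1,1]*z,-z],-1)
    w=p@T[:3,:3].T+T[:3,3]; w[z==0]=np.nan
    return w
E
python3 - <<'E'
from h import *
for n,(x0,y0,w,h) in {"top":(195,150,270,120),"side":(225,150,200,200)}.items():
    c=dict(np.load(n+"0.npz"));f=3 
    cv2.imwrite(f"pics/{n}z.png",cv2.resize(c["img"][y0:y0+h,x0:x0+w,::-1],None,fx=f,fy=f,interpolation=cv2.INTER_CUBIC)[:600,:800])
c=dict(np.load("top0.npz"));W=cloud(c)
for u,v in [(432,247),(432,243),(333,215),(293,205),(320,237),(250,170),(296,185),(345,240),(280,240)]:
    print(u,v,np.round(W[v,u],4))
sub=W[230:265,415:450];g=c["img"][230:265,415:450].astype(int)
m=sub[...,2]>0.058
print(m.sum(),np.nanmean(sub[m],0),np.argwhere(m).mean(0)+[230,415])
E
```

```text
432 247 [ 0.4548 -0.314   0.0448]
432 243 [ 0.466  -0.3151  0.0432]
333 215 [ 0.5464 -0.037   0.0646]
293 205 [0.5761 0.0761 0.0674]
320 237 [0.4868 0.0011 0.0393]
250 170 [ 6.984e-01  2.167e-01 -5.000e-04]
296 185 [0.6425 0.0715 0.0288]
345 240 [ 0.4803 -0.0717 -0.0028]
280 240 [0.4812 0.1194 0.0145]
43 [ 0.45603624 -0.32186834  0.06634863] [246.11627907 436.88372093]
```

View pics/topz.png

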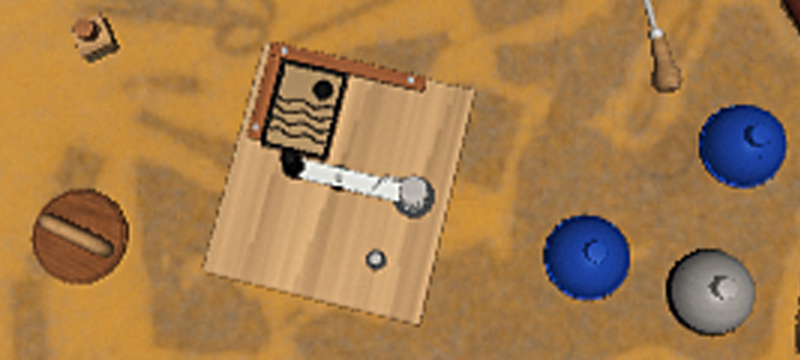

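View pics/sidez.png

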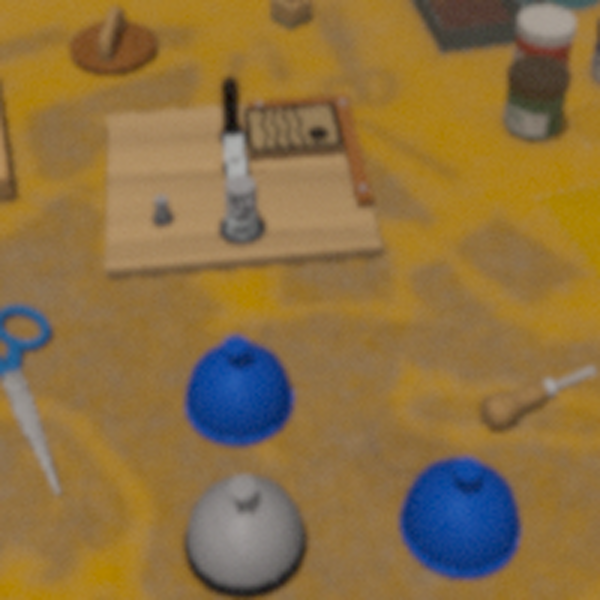

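```bash
python3 - <<'E'
from h import *
t=dict(np.load("top0.npz"));s=dict(np.load("side0.npz"))
W=cloud(t);S=cloud(s)
def box(C,lo,hi):
    return (C>=lo).all(-1)&(C<=hi).all(-1)
for nm,lo,hi in [("plunger",[.42,-.36,.0585],[.49,-.28,.08]),("griptop",[.5,.03,.082],[.62,.12,.11]),("grip",[.5,.03,.045],[.62,.12,.08]),("pivot",[.5,-.08,.057],[.6,0,.075]),("post",[.46,-.02,.028],[.51,.03,.05])]:
    for n,C in (("top",W),("side",S)):
        m=box(C,lo,hi)
        if m.sum(): print(nm,n,m.sum(),C[m].mean(0).round(4),np.argwhere(m).mean(0)[::-1].round(1),(C[m].min(0)).round(3),C[m].max(0).round(3))
print(bp(t,435.2,246,z=.067),bp(s,306,312,z=.067))
print("grip",bp(t,292.5,203,z=.092),bp(s,225+230/3,150+82/3,z=.092))
# jig edges: corners in top (zoomed)
for u,v in [(268,42),(474,90),(420,325),(205,268)]: print(bp(t,195+u/3,150+v/3,z=.015 if u!=268 else .02).round(4))
E
```

```text
plunger top 43 [ 0.456  -0.3219  0.0663] [436.9 246.1] [ 0.448 -0.331  0.062] [ 0.465 -0.314  0.072]
plunger side 73 [ 0.4569 -0.3241  0.0665] [305.6 312. ] [ 0.447 -0.333  0.063] [ 0.467 -0.315  0.07 ]
griptop top 24 [0.5812 0.0803 0.0888] [290.7 202. ] [0.575 0.074 0.084] [0.588 0.088 0.093]
griptop side 26 [0.5815 0.0773 0.0881] [301.2 177.4] [0.575 0.07  0.082] [0.59  0.087 0.093]
grip top 10 [0.5764 0.0775 0.0641] [292.6 205.1] [0.574 0.073 0.049] [0.582 0.083 0.079]
grip side 62 [0.5807 0.0753 0.0625] [301.5 185.3] [0.574 0.071 0.045] [0.591 0.083 0.079]
pivot top 67 [ 0.5517 -0.0349  0.0655] [332.2 213.1] [ 0.539 -0.046  0.058] [ 0.564 -0.023  0.07 ]
pivot side 80 [ 0.5514 -0.039   0.065 ] [304.7 212.2] [ 0.539 -0.049  0.057] [ 0.565 -0.022  0.069]
post top 13 [0.4908 0.0022 0.0386] [319.6 235.6] [ 0.487 -0.002  0.034] [0.496 0.007 0.041]
post side 23 [ 0.4901 -0.0013  0.0365] [278.3 217.2] [ 0.485 -0.005  0.029] [0.496 0.007 0.041]
[ 0.45636753 -0.31711408  0.067     ] [ 0.45740238 -0.32476486  0.067     ]
grip [0.57773619 0.07491551 0.092     ] [0.58132556 0.07210673 0.092     ]
[0.71   0.1079 0.02  ]
[ 0.6582 -0.0986  0.015 ]
[ 0.4265 -0.0411  0.015 ]
[0.4836 0.1686 0.015 ]
```

```bash
cat > to.py <<'E'
import sys,numpy as np
from scipy.spatial.transform import Rotation as R
from station import telemetry
s=telemetry.observe();M=R.from_rotvec(s["orientation"]).as_matrix();p=np.array(s["position"])
yaw=np.arctan2(M[1,0],M[0,0])
print("t",s["time"],"pos",p.round(4),"yaw",np.degrees(yaw).round(2),"tilt",M[:,2].round(3),"F",np.round(s["force"],2),"w",round(s["width"],4),"q",np.round(s["joints"],2))
a=list(map(float,sys.argv[1:]))
for i in range(0,len(a),4):
    t=np.array(a[i:i+3]);print("to",t,"off",(M.T@(t-p)).round(4),"turn",round(-(np.radians(a[i+3])-yaw),3))
E
python3 to.py .4565 -.323 .2 -14.8
```

```text
t 0.1 pos [0.2269 0.5005 0.2302] yaw 65.61 tilt [-0.001 -0.002 -1.   ] F [-0.21 -0.04 -0.15] w 0.0856 q [ 1.04  0.09  1.37 -0.    1.68 -0.1 ]
to [ 0.4565 -0.323   0.2   ] off [-0.6551  0.5492  0.0314] turn 1.403
```

Call:
jog_arm(commands=[{"offset":[-0.045,0.038,0],"turn":0.14},{"offset":[-0.09,0.076,0],"turn":0.28},{"offset":[-0.135,0.113,0],"turn":0.42},{"offset":[-0.18,0.151,0],"turn":0.56},{"offset":[-0.225,0.189,0],"turn":0.7}], jaw=-1, grip_force=30)

```text
time: 0.72
position: [0.306, 0.2157, 0.2302]
orientation: [3.064, 0.687, -0.002]
force: [1.0, -0.2, 0.1]
width: 0.0
```

```bash
python3 to.py .4565 -.323 .2 -14.8
```

```text
t 0.725 pos [0.306  0.2157 0.2302] yaw 25.28 tilt [-0.001 -0.002 -1.   ] F [ 1.02 -0.21  0.05] w 0.0 q [ 0.46 -0.31  1.73 -0.    1.72  0.02]
to [ 0.4565 -0.323   0.2   ] off [-0.0939  0.5513  0.0312] turn 0.699
```

Call:
jog_arm(commands=[{"offset":[-0.01,0.061,0],"turn":0.14},{"offset":[-0.021,0.122,0],"turn":0.28},{"offset":[-0.031,0.183,0],"turn":0.42},{"offset":[-0.042,0.244,0],"turn":0.56},{"offset":[-0.052,0.305,0],"turn":0.7}])

```text
time: 1.35
position: [0.3891, -0.0843, 0.2306]
orientation: [3.112, -0.413, -0.0]
force: [1.3, 0.1, -0.0]
width: -0.0
```

```bash
python3 to.py .4565 -.323 .2 -14.8 .4565 -.323 .13 -14.8
```

```text
t 1.35 pos [ 0.3891 -0.0843  0.2306] yaw -15.13 tilt [-0.    -0.002 -1.   ] F [ 1.27  0.09 -0.02] w -0.0 q [-0.35 -0.26  1.69 -0.    1.71 -0.09]
to [ 0.4565 -0.323   0.2   ] off [0.1273 0.2128 0.031 ] turn -0.006
to [ 0.4565 -0.323   0.13  ] off [0.1273 0.2127 0.101 ] turn -0.006
```

Call:
jog_arm(commands=[{"offset":[0.032,0.053,0.008],"turn":0},{"offset":[0.064,0.106,0.016],"turn":0},{"offset":[0.095,0.16,0.024],"turn":0},{"offset":[0.127,0.213,0.032],"turn":0},{"offset":[0.127,0.213,0.07],"turn":0}])

```text
time: 1.98
position: [0.4574, -0.3282, 0.1614]
orientation: [3.108, -0.42, 0.005]
force: [0.2, 0.9, -0.1]
width: 0.0002
```

```bash
python3 to.py .4565 -.323 .085 -14.8; python3 - <<'E'
from station import eyes,telemetry
import cv2,numpy as np
from scipy.spatial.transform import Rotation as R
s=telemetry.observe()
c=eyes.camera("wrist");cv2.imwrite("pics/w1.png",c["img"][:,:,::-1])
H=np.array(c["hand_eye"]);K=c["K"];print(np.round(H,3).tolist())
z=c["z_map"];v,u=np.mgrid[:400,:640]
p=np.stack([(u-K[0,2])/K[0,0]*z,-(v-K[1,2])/K[1,1]*z,-z],-1)
w=(p@H[:3,:3].T+H[:3,3])@R.from_rotvec(s["orientation"]).as_matrix().T+s["position"]
m=(z>0)&(w[...,2]>.0585)&(w[...,2]<.08)&(abs(w[...,0]-.4565)<.035)&(abs(w[...,1]+.323)<.035)
print(m.sum(),w[m].mean(0),w[m].min(0),w[m].max(0),np.argwhere(m).mean(0))
E
```

```text
t 1.975 pos [ 0.4574 -0.3282  0.1614] yaw -15.38 tilt [ 0.003 -0.006 -1.   ] F [ 0.23  0.89 -0.11] w 0.0002 q [-0.72  0.14  1.46 -0.    1.54 -0.45]
to [ 0.4565 -0.323   0.085 ] off [-0.0026 -0.0052  0.0764] turn -0.01
[[1.0, -0.001, -0.001, 0.001], [-0.001, -0.965, -0.261, -0.067], [-0.0, 0.261, -0.965, -0.143], [0.0, 0.0, 0.0, 1.0]]
420 [ 0.457591   -0.32114168  0.06771615] [ 0.44748228 -0.3308513   0.06392442] [ 0.46713656 -0.31182262  0.07004343] [196.62142857 314.30952381]
```

View pics/w1.png

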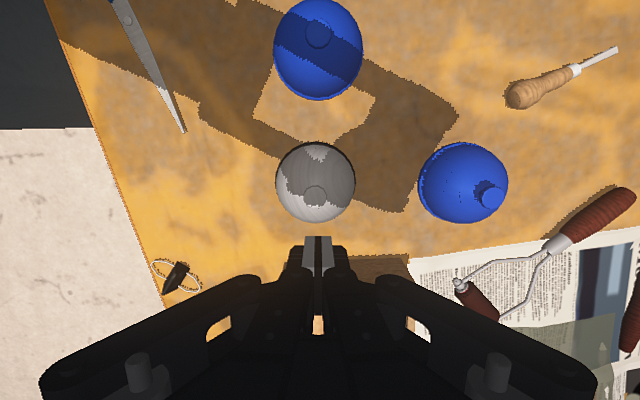

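The wrist view shows the grey bell's plunger at (314,196), directly ahead of the shut fingertips at (318,240). It measures (0.4575, -0.321, 0.068), which agrees with the top and side views. I'll descend next.

Call:
jog_arm(commands=[{"offset":[-0.002,-0.006,0.03],"turn":0},{"offset":[-0.002,-0.006,0.06],"turn":0},{"offset":[-0.002,-0.006,0.08],"turn":0},{"offset":[-0.002,-0.006,0.082],"turn":0},{"offset":[-0.002,-0.006,0.082],"turn":0}])

```text
time: 2.65
position: [0.4533, -0.317, 0.0724]
orientation: [-3.11, 0.417, 0.013]
force: [1.0, 0.3, 0.3]
width: 0.0003
```

```bash
python3 to.py .457 -.322 .056 -14.8
```

```text
t 2.65 pos [ 0.4533 -0.317   0.0724] yaw -15.28 tilt [-0.008  0.004 -1.   ] F [0.99 0.33 0.31] w 0.0003 q [-0.71  0.19  1.58 -0.    1.38 -0.44]
to [ 0.457 -0.322  0.056] off [0.0051 0.0039 0.0163] turn -0.008
```

Call:
jog_arm(commands=[{"offset":[0.005,0.004,0.0],"turn":0},{"offset":[0.005,0.004,0.0],"turn":0},{"offset":[0.005,0.004,0.003],"turn":0},{"offset":[0.005,0.004,0.006],"turn":0},{"offset":[0.005,0.004,0.009],"turn":0}])

```text
time: 3.28
position: [0.4571, -0.3222, 0.0634]
orientation: [-3.111, 0.417, 0.012]
force: [-0.5, 0.3, 2.0]
width: -0.0001
```

```bash
python3 to.py .457 -.322 .056 -14.8
```

```text
t 3.275 pos [ 0.4571 -0.3222  0.0634] yaw -15.28 tilt [-0.007  0.004 -1.   ] F [-0.51  0.28  2.01] w -0.0001 q [-0.71  0.21  1.58 -0.    1.37 -0.45]
to [ 0.457 -0.322  0.056] off [-0.0001 -0.0002  0.0074] turn -0.008
```

Contact with the plunger, at 2 N. Next I'll press to the stop.

Call:
jog_arm(commands=[{"offset":[0,0,0.003],"turn":0},{"offset":[0,0,0.006],"turn":0},{"offset":[0,0,0.008],"turn":0},{"offset":[0,0,0.009],"turn":0},{"offset":[0,0,0.009],"turn":0}])

```text
time: 3.9
position: [0.4573, -0.3224, 0.057]
orientation: [-3.112, 0.417, 0.011]
force: [-3.9, 3.5, 12.4]
width: 0.0
```

```bash
python3 to.py .457 -.322 .056 -14.8
```

```text
t 3.9 pos [ 0.4573 -0.3224  0.057 ] yaw -15.27 tilt [-0.006  0.003 -1.   ] F [-3.87  3.46 12.43] w 0.0 q [-0.71  0.21  1.58 -0.    1.35 -0.45]
to [ 0.457 -0.322  0.056] off [-0.0004 -0.0003  0.001 ] turn -0.008
```

At the stop: z is 57 mm and the force is 12 N, above the 4.5 N spring. I'll hold briefly, then rise.

Call:
jog_arm(commands=[{"offset":[0,0,0.001],"turn":0},{"offset":[0,0,0.001],"turn":0},{"offset":[0,0,-0.02],"turn":0},{"offset":[0,0,-0.06],"turn":0},{"offset":[0,0,-0.11],"turn":0}])

```text
time: 4.53
position: [0.457, -0.322, 0.1657]
orientation: [-3.109, 0.417, 0.016]
force: [-0.1, -0.8, 0.2]
width: -0.0002
```

```bash
python3 to.py .582 .0785 .17 -14.8
```

```text
t 4.525 pos [ 0.457  -0.322   0.1657] yaw -15.27 tilt [-0.01   0.006 -1.   ] F [-0.07 -0.84  0.25] w -0.0002 q [-0.71  0.14  1.45 -0.    1.57 -0.45]
to [0.582  0.0785 0.17  ] off [ 0.015  -0.4192 -0.0031] turn -0.008
```

Call:
jog_arm(commands=[{"offset":[0.002,-0.06,-0.01],"turn":0},{"offset":[0.004,-0.12,-0.015],"turn":0},{"offset":[0.006,-0.18,-0.02],"turn":0},{"offset":[0.009,-0.24,-0.02],"turn":0},{"offset":[0.011,-0.3,-0.02],"turn":0}], jaw=0.3)

```text
time: 5.15
position: [0.5471, -0.0337, 0.1859]
orientation: [-3.109, 0.417, 0.017]
force: [1.0, -0.7, 0.6]
width: 0.0552
```

```bash
python3 to.py .582 .0785 .17 -14.8
```

```text
t 5.15 pos [ 0.5471 -0.0337  0.1859] yaw -15.29 tilt [-0.01   0.006 -1.   ] F [ 0.99 -0.67  0.64] w 0.0552 q [-0.17  0.1   1.44  0.    1.61  0.1 ]
to [0.582  0.0785 0.17  ] off [ 0.0042 -0.1174  0.0162] turn -0.009
```

Call:
jog_arm(commands=[{"offset":[0.001,-0.03,0],"turn":0},{"offset":[0.002,-0.06,0.005],"turn":0},{"offset":[0.003,-0.09,0.01],"turn":0},{"offset":[0.004,-0.117,0.016],"turn":0},{"offset":[0.004,-0.117,0.016],"turn":0}])

```text
time: 5.78
position: [0.5812, 0.0797, 0.1684]
orientation: [-3.11, 0.413, 0.021]
force: [0.0, 1.0, 0.5]
width: 0.0553
```

```bash
python3 to.py .582 .0785 .1 -14.8; python3 - <<'E'
from station import eyes,telemetry
import cv2,numpy as np
from scipy.spatial.transform import Rotation as R
s=telemetry.observe()
c=eyes.camera("wrist");cv2.imwrite("pics/w2.png",c["img"][:,:,::-1])
H=np.array(c["hand_eye"]);K=c["K"]
z=c["z_map"];v,u=np.mgrid[:400,:640]
p=np.stack([(u-K[0,2])/K[0,0]*z,-(v-K[1,2])/K[1,1]*z,-z],-1)
w=(p@H[:3,:3].T+H[:3,3])@R.from_rotvec(s["orientation"]).as_matrix().T+s["position"]
m=(z>0)&(w[...,2]>.086)&(w[...,2]<.1)&(abs(w[...,0]-.582)<.035)&(abs(w[...,1]-.0785)<.035)
print(m.sum(),w[m].mean(0),w[m].min(0),w[m].max(0),np.argwhere(m).mean(0))
t=eyes.camera("top");cv2.imwrite("pics/top2.png",t["img"][:,:,::-1])
from h import cloud
W=cloud(t);b=W[(W[...,2]>.0585)&(W[...,2]<.08)&(abs(W[...,0]-.457)<.03)&(abs(W[...,1]+.322)<.03)]
print("plunger now",len(b),b.mean(0))
E
```

```text
t 5.775 pos [0.5812 0.0797 0.1684] yaw -15.13 tilt [-0.013  0.006 -1.   ] F [0.   1.03 0.55] w 0.0553 q [0.04 0.2  1.37 0.01 1.59 0.3 ]
to [0.582  0.0785 0.1   ] off [0.0021 0.0011 0.0684] turn -0.006
282 [0.58359487 0.08284847 0.09079299] [0.57599489 0.07499896 0.08610331] [0.5908458  0.08939668 0.09419334] [206.44680851 320.09929078]
plunger now 43 [ 0.45606157 -0.32200618  0.06584729]
```

View pics/w2.png

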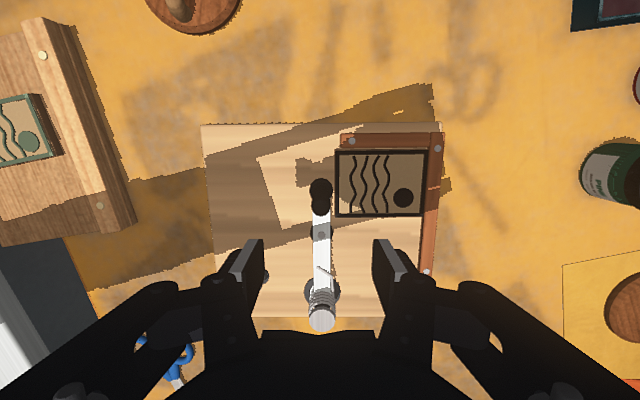

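The wrist view shows the grip top at (320,190), centred between the open jaws, with the block to the right below finger height. I'll descend to z = 0.05.

Call:
jog_arm(commands=[{"offset":[0.002,-0.001,0.03],"turn":0},{"offset":[0.002,-0.001,0.06],"turn":0},{"offset":[0.002,-0.001,0.09],"turn":0},{"offset":[0.002,-0.001,0.112],"turn":0},{"offset":[0.002,-0.001,0.114],"turn":0}])

```text
time: 6.5
position: [0.5806, 0.0777, 0.0535]
orientation: [-3.111, 0.419, 0.026]
force: [-0.2, 1.5, 0.6]
width: 0.0557
```

```bash
python3 to.py .583 .081 .05 -14.8
```

```text
t 6.5 pos [0.5806 0.0777 0.0535] yaw -15.35 tilt [-0.016  0.005 -1.   ] F [-0.21  1.47  0.58] w 0.0557 q [0.03 0.27 1.51 0.01 1.37 0.3 ]
to [0.583 0.081 0.05 ] off [ 0.0015 -0.0038  0.0035] turn -0.01
```

Call:
jog_arm(commands=[{"offset":[0.002,-0.003,0.002],"turn":0},{"offset":[0.002,-0.003,0.002],"turn":0},{"offset":[0.002,-0.003,0.002],"turn":0},{"offset":[0.002,-0.003,0.002],"turn":0},{"offset":[0.002,-0.003,0.002],"turn":0}], jaw=-1, grip_force=25)

```text
time: 7.12
position: [0.5824, 0.0804, 0.0527]
orientation: [-3.111, 0.418, 0.028]
force: [-5.9, 1.2, 3.1]
width: 0.0154
```

```bash
python3 to.py .583 .081 .05 -14.8; python3 - <<'E'
import numpy as np
# arc targets about the pivot
P=np.array([.5515,-.037])
for k in range(0,8):
    a=np.radians(75.2)+1.05*k/7
    print(k,(P+.12*np.array([np.cos(a),np.sin(a)])).round(4),np.degrees(a)-90)
E
```

```text
t 7.125 pos [0.5824 0.0804 0.0527] yaw -15.32 tilt [-0.017  0.005 -1.   ] F [-5.93  1.16  3.13] w 0.0154 q [0.04 0.28 1.51 0.01 1.37 0.3 ]
to [0.583 0.081 0.05 ] off [ 0.0004 -0.0007  0.0027] turn -0.009
0 [0.5822 0.079 ] -14.799999999999997
1 [0.5645 0.0823] -6.205633073037646
2 [0.5465 0.0829] 2.3887338539247054
3 [0.5286 0.0808] 10.983100780887057
4 [0.5113 0.0761] 19.577467707849408
5 [0.4948 0.0688] 28.171834634811745
6 [0.4797 0.0591] 36.76620156177411
7 [0.4661 0.0473] 45.36056848873642
```

Gripped, with a width of 15.4 mm on the 16 mm rod. Next I'll swing along the arc about the pivot, 0.1 rad per row.

Call:
jog_arm(commands=[{"offset":[-0.012,0.0006,0],"turn":-0.1},{"offset":[-0.0238,0.0024,0],"turn":-0.2},{"offset":[-0.0355,0.0054,0],"turn":-0.3},{"offset":[-0.0467,0.0095,0],"turn":-0.4},{"offset":[-0.0575,0.0147,0],"turn":-0.5}])

```text
time: 7.75
position: [0.5235, 0.0807, 0.0529]
orientation: [-3.115, -0.369, 0.023]
force: [4.4, -2.4, -9.6]
width: 0.0152
```

```bash
python3 to.py .4661 .0473 .052 45
```

```text
t 7.75 pos [0.5235 0.0807 0.0529] yaw 13.52 tilt [-0.015  0.003 -1.   ] F [ 4.4  -2.42 -9.61] w 0.0152 q [ 0.04  0.16  1.66  0.    1.34 -0.19]
to [0.4661 0.0473 0.052 ] off [-0.0636  0.0191  0.0016] turn -0.549
```

Call:
jog_arm(commands=[{"offset":[-0.012,0.0006,0],"turn":-0.1},{"offset":[-0.0238,0.0024,0],"turn":-0.2},{"offset":[-0.0355,0.0054,0],"turn":-0.3},{"offset":[-0.0467,0.0095,0],"turn":-0.4},{"offset":[-0.0575,0.0147,0],"turn":-0.5}])

```text
time: 8.38
position: [0.4718, 0.0527, 0.0529]
orientation: [-2.923, -1.132, 0.016]
force: [5.2, -0.6, -11.2]
width: 0.0153
```

```bash
python3 to.py .4661 .0473 .052 45
```

```text
t 8.375 pos [0.4718 0.0527 0.0529] yaw 42.36 tilt [-0.012  0.003 -1.   ] F [  5.21  -0.58 -11.18] w 0.0153 q [-0.01  0.04  1.79  0.    1.33 -0.75]
to [0.4661 0.0473 0.052 ] off [-0.0078  0.0002  0.0009] turn -0.046
```

Next, push gently up to the stop and slightly past it, watching the force.

Call:
jog_arm(commands=[{"offset":[-0.003,0.0,0],"turn":-0.02},{"offset":[-0.005,0.0002,0],"turn":-0.04},{"offset":[-0.007,0.0003,0],"turn":-0.06},{"offset":[-0.009,0.0004,0],"turn":-0.06},{"offset":[-0.01,0.0004,0],"turn":-0.06}])

```text
time: 9.0
position: [0.4667, 0.0477, 0.0529]
orientation: [-2.885, -1.219, 0.005]
force: [11.0, 9.5, -12.6]
width: 0.0151
```

```bash
python3 to.py .4661 .0473 .052 45
```

```text
t 9.0 pos [0.4667 0.0477 0.0529] yaw 45.81 tilt [-0.007  0.008 -1.   ] F [ 11.02   9.45 -12.63] w 0.0151 q [-0.02  0.02  1.81  0.01  1.32 -0.83]
to [0.4661 0.0473 0.052 ] off [-0.0007 -0.0002  0.0009] turn 0.014
```

```bash
python3 - <<'E'
from station import eyes
import cv2,numpy as np
from h import *
for i,n in enumerate(["top","side","top","side","wrist","wrist"]):
    c=eyes.camera(n);cv2.imwrite(f"pics/{n}3.png",c["img"][:,:,::-1])
    if n!="wrist":
        W=cloud(c);b=W[(W[...,2]>.0585)&(W[...,2]<.08)&(abs(W[...,0]-.457)<.03)&(abs(W[...,1]+.322)<.03)];print(n,"plunger",len(b),b.mean(0).round(4))
        c0=dict(np.load(n+"0.npz"));d=np.abs(c["img"].astype(int)-c0["img"]).sum(-1)
t=cv2.imread("pics/top3.png")[150:270,195:465];s=cv2.imread("pics/side3.png")[120:320,190:400]
cv2.imwrite("pics/top3z.png",cv2.resize(t,(800,356)));cv2.imwrite("pics/side3z.png",cv2.resize(s,(630,600)))
E
python3 to.py
```

```text
top plunger 43 [ 0.4561 -0.3221  0.0656]
side plunger 75 [ 0.4566 -0.3243  0.0666]
top plunger 43 [ 0.456  -0.3219  0.0661]
side plunger 75 [ 0.4565 -0.3244  0.0669]
t 9.3 pos [0.4668 0.0479 0.053 ] yaw 45.83 tilt [-0.007  0.008 -1.   ] F [  9.67   7.9  -12.83] w 0.0151 q [-0.02  0.02  1.8   0.01  1.32 -0.83]
```

View pics/wrist3.png

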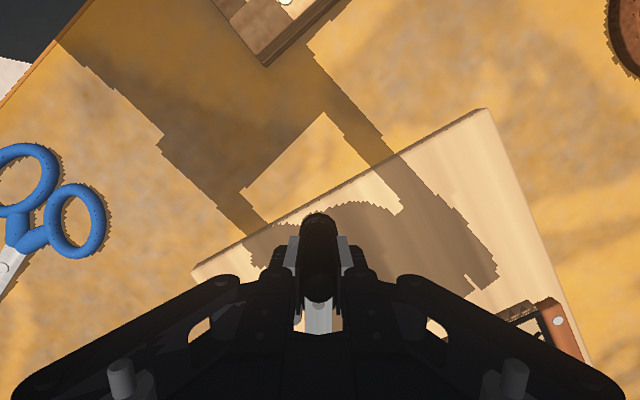

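View pics/side3z.png

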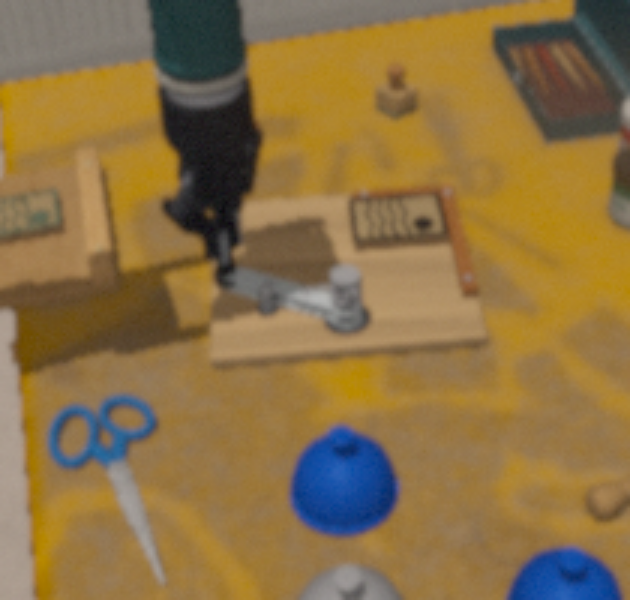

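View pics/top3z.png

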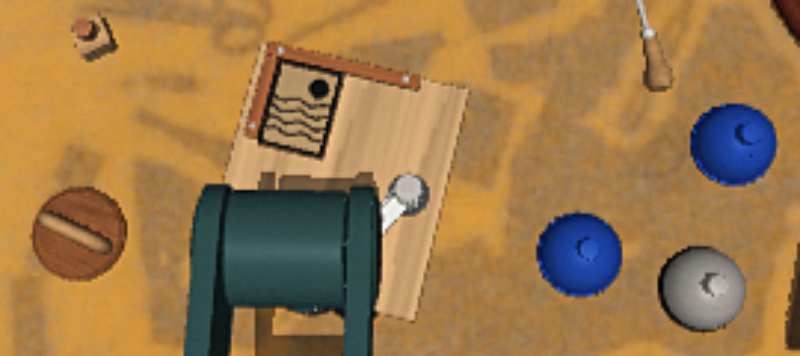

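The views show the fingers around the grip, the arm swung against the post, and the block, pad, stamp and gouge unmoved. I'll add a slightly firmer push to confirm it's on the stop.

Call:
jog_arm(commands=[{"offset":[-0.003,0,0],"turn":0},{"offset":[-0.004,0,0],"turn":0},{"offset":[-0.005,0,0],"turn":0},{"offset":[-0.005,0,0],"turn":0},{"offset":[-0.005,0,0],"turn":0}])

```text
time: 9.93
position: [0.4667, 0.0477, 0.053]
orientation: [-2.881, -1.219, -0.011]
force: [13.9, 12.8, -15.9]
width: 0.0153
```

```bash
python3 to.py
```

```text
t 9.925 pos [0.4667 0.0477 0.053 ] yaw 45.88 tilt [ 0.001  0.015 -1.   ] F [ 13.86  12.84 -15.94] w 0.0153 q [-0.03  0.02  1.81  0.02  1.31 -0.83]
```

The push force rose to 19 N with no further movement, so the arm is on the stop. I'm handing in.

```bash
python3 -c "
from station import r
print(r.hand_in())"; python3 to.py
```

```text
the job is handed in; nothing more can be done
None
the job is handed in; nothing more can be done
```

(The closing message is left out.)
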